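Cover the pile of chip trays

ROBOT

A 6-joint arm with a two-finger parallel gripper is mounted at the origin on the work surface. World frame = base frame: x ahead of the robot, y to its left, z up, the work surface at z = 0. Lengths are in m, angles in rad, forces in N, time in s.
With the tool pointing down it reaches from about 0.35 to 0.775 m from the base axis. Payload 5.5 kg.
Tool frame: the origin (TCP) lies at the very end of the fingers, on their centre line; the grasp point (between the pads) lies 19 mm behind it; z points along the fingers, y is the line along which they close (so a half turn about z gives the same grasp; the last joint's range is limited). The gripper opens to 85 mm and grips with 20 to 120 N. Pads are 22 mm wide; open, the fingers measure 114 mm over their backs; the gripper's body (76 mm by 85 mm) begins 54 mm behind the grasp point. The pads swing forward as they close: fully open they stand 13 mm farther back than shut.
Start: joints at [1.15, 0.313, 0.046, 1.304, 0, 1.431], TCP at [0.159, 0.553, 0.199] pointing down, gripper open.
Joint ranges: [-2.76, 2.76], [-0.86, 1.69], [-1.03, 1.26], [-2.2, 2.34], [-1.47, 1.5], [-3.14, 3.14]. Speed limits (rad/s): [2.57, 2.57, 3.14, 3.14, 3.14, 3.14].

INTERFACE

Orientations are given as a unit quaternion [w, x, y, z].
In Python, from workcell import env gives the robot as it stands. The module is installed in compiled form; this text tells all that it offers.
- The arm moves only by the tool jog_arm, never from a script. Its arguments are lists of equal length, an entry for each row: "gripper": the opening, from 0 (shut) to 1 (fully open); "offset": the shift along the world's x, y, z in cm, a list of three; "twist": the turn about the world's z in degrees. In form: {"gripper": [gripper, ...], "offset": [[dx, dy, dz], ...], "twist": [twist, ...]}. A call has exactly 8 rows; each row is the pose to reach, as a shift and turn from the pose commanded when the call began; what a row does not reach only later rows make up. A row lasts 1/8 s, in which the tool goes at most 62.5 mm and 10.7 degrees, less where a joint would pass 70% of its speed; a pose out of reach is approached as far as the arm can. A call with a gripper value outside its range is refused whole. The fingers move at their own pace and stop on an object; "squeeze" is the grip in N (left out, the last holds). Time passes only in rows, so rows that repeat a pose let the fingers close, or fill a call up. It gives the time, the measured TCP pose, the force, the opening and the grip force at its end, in the units of the state.
- env.get_state(): the state, without advancing time (a new reading comes with each control period).
- env.read_camera(name): name is "scene" or "top" or "wrist"; returns a dict with "image" (384x512x3 uint8, red, green, blue), "z_map" (384x512 float32, m along the optical axis (not along the pixel's ray), 0 where there is no reading), "fovy" (degrees; the focal length in pixels is half the picture's height over the tangent of half this angle, whatever the lens; pixels are square), "cx", "cy" (the principal point, pixels), "cam_to_world" (4x4, takes a point from camera to world coordinates). Camera axes: x right, y up, looking along -z (the intrinsics and any distortion apply to the point x, -y, -z); pixel columns grow to the right and rows downward; lengths in m; the calibration is good to about 2 mm. A picture is of the moment at which its call begins.
- env.hand_in(): hands the job in; it is judged then, once.
The state is a dict: "clock": time; "joint_pos": joint angles; "qvel": joint speeds; "tau": joint torques, N m; "tcp_pos": TCP position; "orientation": TCP orientation; "wrist_force": force on the tool from outside, world axes, zero at the start; "ft_torque": the same for the moment, N m; "finger_gap": finger opening in m; "grip_force": force on a finger pad.
Only numpy, scipy, OpenCV 4.12 (cv2) and the standard library are available. Lean on these libraries where they do the work, as an engineer would, in place of code of your own. Each camera call takes 0.05 s, during which the arm holds its last target. There are 200 camera calls.

TASK

The pile of square chip trays in its lift needs its dust cover. Pick up the full-size square steel cover by its bar (not the small square one nor the round one; leave those two where they are), lower it flat, centred and square to the trays until you feel it touch the pile, whose height you do not know, without pushing the pile down, and only then let go.

Things in the scene. Friction and masses are not known exactly. Their poses are not given: they have to be found in the camera images.
- square_cover_bar (a point): the cover to place: square steel plate 80 x 80 x 6 mm with a bridge handle, 0.17 to 0.34 kg, flat on the bench, handle up. This point: centre of the handle's bar, above the plate's centre and 39 mm above the underside. The bar is 14 mm wide, 14 mm high and 60 mm long along x; z up. The 26 mm under the bar are open but for an 8 mm post at each end.
- tray_lift: cream square housing 120 x 120 x 60 mm, fixed; from its open top stands a centred pile of square black trays, 80 x 80 mm, sides parallel to it. Origin: centre of its underside on the bench; z up, x, y along its sides. The pile's top is level, 80 to 140 mm above the origin (height unknown); it holds still, but sinks if pressed with over 18 N. An equal lift with round carriers is not wanted.
- round_cover_bar (a point): a bystander: round steel cover, 80 mm in diameter, 6 mm thick, with the same handle. This point is the centre of its handle's bar, 39 mm above its underside; the bar runs along x.
- small_cover_bar (a point): a bystander: small square steel cover, 50 x 50 x 6 mm, with a shorter handle (44 mm). This point is the centre of its handle's bar, 39 mm above its underside; the bar runs along x.
Mind the look-alikes: they are no part of the job. What is shaped like the tray_lift but purple is not meant. Leave any red look-alike of the part that bears square_cover_bar alone.

How it is judged:
By the outcome, as a careful person would: the job done as asked, in the order asked, and still so for the second after the job is handed in, with the robot touching nothing.
It also fails if it takes over 45 s, if anything falls off the work surface, if the arm or the gripper's body presses on something with over 40 N, if the wrist force passes 120 N, or if a joint passes its speed limit or range.

## Working session

There is one attempt and no reset: what is moved stays moved. The work goes in short steps, Python scripts to look and compute and a tool call to move; the robot and the scene stay as the last step left them, time stands still between calls to the robot, and variables do not carry over. Pictures are saved under pics/ and viewed, at most 10 in all, crops included, and the job is handed in when it is done.

Besides the shell and the picture viewer there is one more tool, called after ">>>" as name([rows], argument=value, ...), one row to a line, values as JSON. jog_arm: Moves the arm, as the interface text tells. Its arguments: {"type":"object","properties":{"gripper":{"type":"array"},"offset":{"type":"array"},"twist":{"type":"array"},"squeeze":{"type":"number"}},"required":["gripper","offset","twist"]}

```bash
mkdir -p pics; cat > h.py <<'E'
import numpy as np, cv2
from workcell import env
def shot(name,fn=None):
    c=env.read_camera(name)
    if fn: cv2.imwrite('pics/'+fn,c['image'][:,:,::-1])
    return c
def cloud(c):
    H,W=c['z_map'].shape; f=H/2/np.tan(np.radians(c['fovy'])/2)
    v,u=np.mgrid[:H,:W]; z=c['z_map']
    p=np.stack([(u-c['cx'])/f*z,-(v-c['cy'])/f*z,-z,np.ones_like(z)],-1)
    w=(p@np.array(c['cam_to_world']).T)[...,:3]; w[z==0]=np.nan
    return w
E
python3 - <<'E'
from h import *
for n in('top','scene'):
    c=shot(n,n+'1.png'); np.savez(n+'1.npz',image=c['image'],w=cloud(c))
    print(n,{k:v for k,v in c.items() if k not in('image','z_map')})
a=cv2.imread('pics/top1.png');b=cv2.imread('pics/scene1.png')
print(env.get_state())
E
```

```text
top {'fovy': 51.21575105608328, 'cx': 262.0241170343497, 'cy': 191.6628669562995, 'cam_to_world': array([[-0.01536225,  0.99382236, -0.10991414,  0.40861953],
       [-0.99967396, -0.01750826, -0.01858592, -0.00379736],
       [-0.02039551,  0.10959278,  0.9937673 ,  1.15895793],
       [ 0.        ,  0.        ,  0.        ,  1.        ]])}
scene {'fovy': 45.03057301957505, 'cx': 261.75439020831703, 'cy': 189.05027080122304, 'cam_to_world': array([[-0.24772562, -0.63871687,  0.72847291,  1.34375712],
       [ 0.96879608, -0.15699828,  0.19179596,  0.22013178],
       [-0.00813433,  0.75325447,  0.6576789 ,  0.75283818],
       [ 0.        ,  0.        ,  0.        ,  1.        ]])}
{'clock': 0.1, 'joint_pos': array([ 1.15043182e+00,  3.13887167e-01,  4.51031303e-02,  1.30359616e+00,
       -1.58051059e-05,  1.43120199e+00]), 'qvel': array([ 0.00014233, -0.00198973,  0.00354887, -0.000196  , -0.00101308,
        0.00093426]), 'tau': array([ 3.51351351e-03, -4.81725526e+01,  2.99243474e+01,  1.27801191e-02,
       -5.16224418e-05,  1.78416207e-05]), 'tcp_pos': array([0.15913562, 0.55202104, 0.19852409]), 'orientation': array([-2.11245356e-04,  1.39924370e-01,  9.90161877e-01, -7.63282201e-04]), 'wrist_force': array([ 0.28806738, -0.73520878, -0.23139603]), 'ft_torque': array([-0.07671475, -0.0751993 ,  0.04086021]), 'grip_force': 0.0, 'finger_gap': 0.08499124196488288}
```

View pics/top1.png

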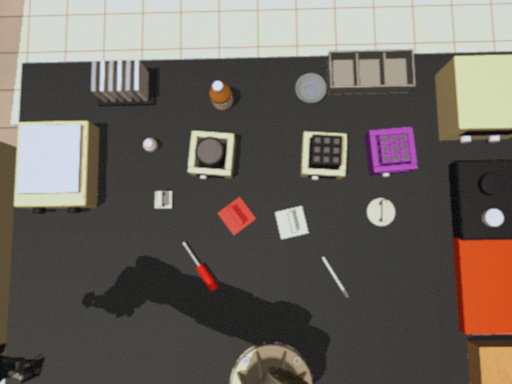

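View pics/scene1.png

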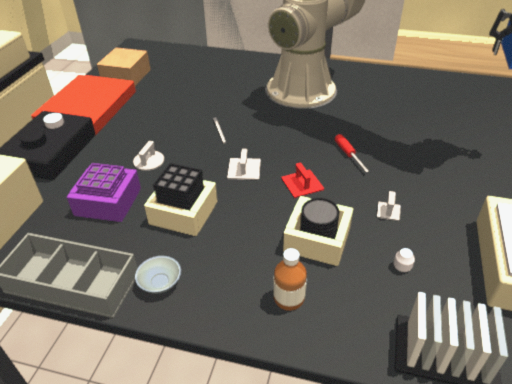

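Top view: squarish plates with handles are the white one at (292,222), the small white one at (163,200) and the red one at (237,216). The round cover is at (381,212). Lifts are cream with round carriers (211,153), cream with square trays (325,153) and purple (393,149). The white (292,222) and cream (325,153) fit the description: full-size, square, not red, and cream with square trays. I'll confirm in a crop and measure.

```bash
python3 - <<'E'
from h import *
d=np.load('top1.npz'); im=d['image'];w=d['w']
cv2.imwrite('pics/crop1.png',cv2.resize(im[120:250,260:430],None,fx=4.5,fy=4.5,interpolation=cv2.INTER_CUBIC)[:,:,::-1])
for n in('top','scene'):
    d=np.load(n+'1.npz');w=d['w'];im=d['image'].astype(int)
    t=np.load('top1.npz')['w']
    L=t[153,325];C=t[222,292]
    print(n,'L',L,'C',C)
    def box(c,r): return (abs(w[...,0]-c[0])<r)&(abs(w[...,1]-c[1])<r)
    def rep(nm,m):
        p=w[m]; 
        if len(p)<5: print(nm,len(p));return
        r=cv2.minAreaRect(p[:,:2].astype(np.float32)*1000)
        print(nm,len(p),'z',np.median(p[:,2]).round(4),'mean',p.mean(0).round(4),'rect mm',[np.round(x,1) for x in r])
    b=box(C,.065)
    bright=im.sum(-1)>250
    print('bench',np.nanmedian(w[b&~bright][:,2]))
    rep('plate',b&(w[...,2]<.015)&bright); rep('bar',b&(w[...,2]>.037-.006))
    b=box(L,.1)&(w[...,1]>L[1]-.08)
    rep('housing',b&(w[...,2]>.053)&(w[...,2]<.066)); rep('pile',b&(w[...,2]>.075))
    p=w[b&(w[...,2]>.075)][:,2]; print(np.percentile(p,[5,50,90,99]))
    rr=t[212,381]; b=box(rr,.06); rep('round',b&(w[...,2]>.03))
E
```

```text
top L [ 0.62583574 -0.1535713   0.10564633] C [ 0.44590068 -0.06488189  0.04215559]
bench 0.0002634091116355819
plate 804 z 0.0057 mean [ 0.4464 -0.064   0.0051] rect mm [array([447. , -64.6]), array([87.4, 88. ]), np.float64(11.8)]
bar 113 z 0.0454 mean [ 0.4473 -0.0655  0.0452] rect mm [array([447.4, -65.4]), array([58.9, 14.3]), np.float64(13.0)]
housing 751 z 0.0601 mean [ 0.6259 -0.1535  0.0599] rect mm [array([ 636. , -158.7]), array([120.6, 121.1]), np.float64(85.8)]
pile 982 z 0.1046 mean [ 0.6338 -0.1577  0.104 ] rect mm [array([ 635.7, -158.7]), array([80.6, 80.8]), np.float64(85.9)]
[0.0941795  0.10458433 0.1093925  0.11192975]
round 132 z 0.046 mean [ 0.4733 -0.3209  0.0452] rect mm [array([ 473.5, -321.4]), array([14.9, 58.8]), np.float64(86.7)]
scene L [ 0.62583574 -0.1535713   0.10564633] C [ 0.44590068 -0.06488189  0.04215559]
bench -0.0009540794891143567
plate 674 z 0.0047 mean [ 0.448  -0.0633  0.0042] rect mm [array([443.6, -80.3]), array([111.2, 117.6]), np.float64(11.7)]
bar 109 z 0.0444 mean [ 0.4532 -0.0625  0.0432] rect mm [array([448.7, -63.9]), array([61.9, 13.8]), np.float64(12.3)]
housing 919 z 0.0588 mean [ 0.6623 -0.1416  0.0588] rect mm [array([ 636.5, -157.3]), array([123.4, 122.4]), np.float64(86.2)]
pile 1414 z 0.103 mean [ 0.6438 -0.1532  0.0994] rect mm [array([ 636.3, -156.9]), array([82. , 84.5]), np.float64(85.6)]
[0.07816541 0.10298394 0.10747638 0.10947209]
round 137 z 0.0429 mean [ 0.4773 -0.3184  0.0415] rect mm [array([ 472.5, -320.7]), array([18.1, 65.7]), np.float64(87.4)]
```

View pics/crop1.png

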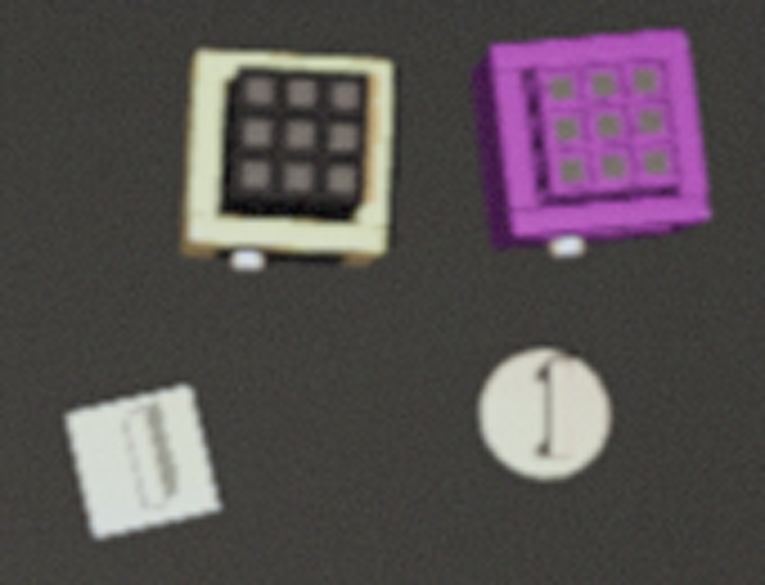

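The crop confirms it: the white full-size square cover is at crop (143,462), distinct from the round one at (545,415). The cream lift with black square trays is at (290,150) and the purple one at (600,140).

Cover is at about (0.4475, -0.065), yaw about 12.4°. Lift is at (0.636, -0.158), yaw about -4.2°. Moving above the cover.

>>> jog_arm([
  [3,-5,0],
  [6,-10,0],
  [9,-15,0],
  [12,-20,0],
  [15,-25,0],
  [18,-30,0],
  [20,-35,0],
  [22,-40,0],
], gripper=[0.5,0.5,0.5,0.5,0.5,0.5,0.5,0.5], twist=[4,8,12,16,20,24,27,28.5])

```text
clock: 1.1
tcp_pos: [0.3796, 0.1508, 0.1991]
orientation: [-0.0, -0.109, 0.994, 0.0]
wrist_force: [0.7, -0.1, 0.6]
finger_gap: 0.0428
grip_force: 0.0
```

>>> jog_arm([
  [2,-5,0],
  [3.5,-10,-1],
  [5,-15,-3],
  [6,-19,-5],
  [6.8,-21.7,-6],
  [6.8,-21.7,-6],
  [6.8,-21.7,-6],
  [6.8,-21.7,-6],
], gripper=[0.5,0.5,0.5,0.5,0.5,0.5,0.5,0.5], twist=[0,0,0,0,0,0,0,0])

```text
clock: 2.1
tcp_pos: [0.4473, -0.0636, 0.1397]
orientation: [0.0, -0.109, 0.994, 0.0]
wrist_force: [-0.5, -0.4, -0.0]
finger_gap: 0.0428
grip_force: 0.0
```

```bash
python3 - <<'E'
from h import *
c=shot('wrist','wrist1.png'); w=cloud(c); im=c['image'].astype(int)
s=env.get_state(); print(s['tcp_pos'],s['orientation'])
b=(abs(w[...,0]-.4475)<.07)&(abs(w[...,1]+.065)<.07)
for nm,m in(('plate',b&(w[...,2]<.02)&(w[...,2]>.003)&(im.sum(-1)>250)),('bar',b&(w[...,2]>.035)&(w[...,2]<.06))):
    p=w[m]; print(nm,len(p),np.median(p[:,2]) if len(p) else 0, cv2.minAreaRect(p[:,:2].astype(np.float32)*1000) if len(p) else 0)
E
```

```text
[ 0.44740418 -0.06358141  0.13979894] [ 3.28297009e-04 -1.08905763e-01  9.94052024e-01 -3.68228875e-05]
plate 3882 0.005114473855425072 ((446.5701599121094, -64.9642105102539), (79.27780151367188, 80.10923767089844), 12.085478782653809)
bar 806 0.04495378197052122 ((446.9317626953125, -64.85240173339844), (60.0877571105957, 13.632752418518066), 12.310402870178223)
```

View pics/wrist1.png

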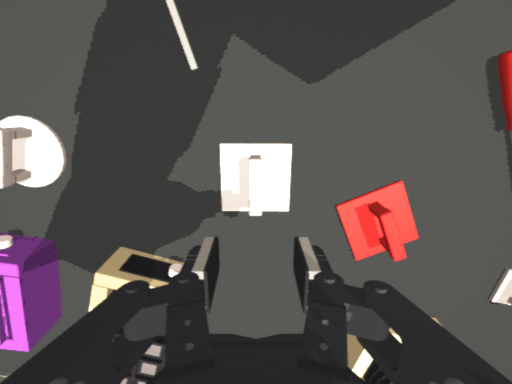

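The wrist view shows the white plate at (256,178), aligned with the gripper, with the bar at (256,185); the red one is clear at (377,220). Descending with small corrections, then gripping.

>>> jog_arm([
  [-0.05,-0.13,-2],
  [-0.05,-0.13,-5],
  [-0.05,-0.13,-8],
  [-0.05,-0.13,-10],
  [-0.05,-0.13,-11],
  [-0.05,-0.13,-11.9],
  [-0.05,-0.13,-11.9],
  [-0.05,-0.13,-11.9],
], gripper=[0.5,0.5,0.5,0.5,0.5,0.5,0.5,0.5], twist=[-0.2,-0.2,-0.2,-0.2,-0.2,-0.2,-0.2,-0.2])

```text
clock: 3.15
tcp_pos: [0.4475, -0.0659, 0.0209]
orientation: [0.001, -0.106, 0.994, -0.0]
wrist_force: [0.2, -0.3, 0.0]
finger_gap: 0.0423
grip_force: 0.0
```

>>> jog_arm([
  [0,0,0],
  [0,0,0],
  [0,0,0],
  [0,0,0],
  [0,0,0],
  [0,0,0],
  [0,0,0],
  [0,0,0],
], gripper=[0.1,0,0,0,0,0,0,0], twist=[0,0,0,0,0,0,0,0], squeeze=60)

```text
clock: 4.15
tcp_pos: [0.4469, -0.0658, 0.0203]
orientation: [-0.0, -0.106, 0.994, 0.0]
wrist_force: [-0.4, -0.8, 0.6]
finger_gap: -0.0003
grip_force: 0.0
```

The fingers shut fully, so the grasp missed. Looking.

```bash
python3 - <<'E'
from h import *
c=shot('wrist'); t=shot('scene')
f=lambda i:cv2.resize(i,(400,300))
k=cv2.resize(t['image'][110:250,170:310],(400,400))[:300]
cv2.imwrite('pics/g1.png',np.hstack([f(c['image']),k])[:,:,::-1])
s=env.get_state();print(s['finger_gap'],s['grip_force'],s['wrist_force'])
E
```

```text
0.0001791492509852313 0.0 [-0.39957528  0.48858879  0.01552107]
```

View pics/g1.png

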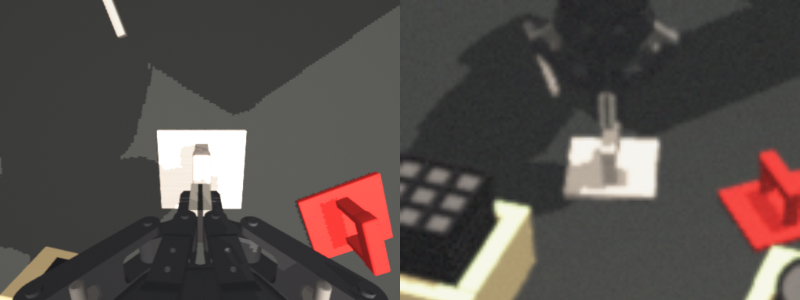

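```bash
python3 - <<'E'
from h import *
np.set_printoptions(suppress=True,precision=4)
for n in('wrist','scene','top'):
    c=shot(n); w=cloud(c); im=c['image'].astype(int)
    if n=='wrist': print(c['cam_to_world'])
    near=(abs(w[...,0]-.4475)<.055)&(abs(w[...,1]+.065)<.055)
    r=near&(w[...,2]>.003)&(w[...,2]<.016)&(im.sum(-1)>250)
    p=w[r]; print(n,'plate',len(p),cv2.minAreaRect(p[:,:2].astype(np.float32)*1000))
    for lo in np.arange(.016,.13,.01):
        m=near&(w[...,2]>lo)&(w[...,2]<lo+.01)
        if m.sum()>3:
            v,u=np.nonzero(m);q=w[m];print('z %.3f'%lo,len(q),'x',np.percentile(q[:,0],[3,50,97]),'y',np.percentile(q[:,1],[3,50,97]),'px',u.mean().round(),v.mean().round(),im[m].mean(0).round())
E
```

```text
[[-0.2106 -0.9309 -0.2986  0.3695]
 [ 0.9776 -0.2004 -0.0647 -0.0823]
 [ 0.0004 -0.3055  0.9522  0.1941]
 [ 0.      0.      0.      1.    ]]
wrist plate 8257 ((447.03045654296875, -64.6640853881836), (80.4876708984375, 80.26631927490234), 11.9736967086792)
z 0.016 82 x [0.4184 0.4197 0.421 ] y [-0.0758 -0.0703 -0.065 ] px 258.0 190.0 [155. 142. 132.]
z 0.026 30 x [0.4168 0.4181 0.4208] y [-0.077  -0.0708 -0.0651] px 257.0 193.0 [166. 153. 142.]
z 0.036 940 x [0.4172 0.4274 0.4395] y [-0.076  -0.0688 -0.0609] px 258.0 214.0 [245. 241. 238.]
z 0.046 57 x [0.4193 0.4329 0.4373] y [-0.0751 -0.0689 -0.0624] px 256.0 223.0 [225. 221. 216.]
z 0.056 385 x [0.434  0.4365 0.442 ] y [-0.0795 -0.068  -0.0554] px 256.0 243.0 [110. 105.  97.]
z 0.066 522 x [0.4341 0.4367 0.4423] y [-0.0798 -0.068  -0.0549] px 256.0 253.0 [97. 92. 87.]
z 0.076 537 x [0.4341 0.4363 0.4422] y [-0.0799 -0.0684 -0.0549] px 255.0 262.0 [92. 88. 83.]
z 0.086 913 x [0.4316 0.4366 0.4555] y [-0.0848 -0.0662 -0.0501] px 256.0 280.0 [79. 75. 73.]
z 0.096 3005 x [0.4276 0.4363 0.4575] y [-0.0988 -0.066  -0.0345] px 255.0 292.
[... 921 characters left out ...]
7 0.4588] y [-0.0765 -0.0624 -0.0523] px 242.0 149.0 [82. 79. 75.]
z 0.076 31 x [0.4486 0.4543 0.4581] y [-0.0762 -0.0634 -0.0519] px 242.0 146.0 [78. 77. 73.]
z 0.086 39 x [0.4414 0.4543 0.46  ] y [-0.0812 -0.0656 -0.0472] px 242.0 142.0 [67. 66. 64.]
z 0.096 91 x [0.4384 0.4562 0.4653] y [-0.093  -0.0676 -0.0352] px 241.0 139.0 [43. 44. 45.]
z 0.106 126 x [0.4315 0.4516 0.4646] y [-0.1006 -0.0674 -0.0259] px 241.0 135.0 [46. 46. 47.]
z 0.116 108 x [0.4309 0.4589 0.4666] y [-0.1076 -0.0668 -0.0167] px 241.0 133.0 [45. 45. 46.]
z 0.126 122 x [0.4432 0.4592 0.4687] y [-0.1149 -0.0652 -0.0142] px 240.0 130.0 [47. 46. 47.]
top plate 1 ((476.54315185546875, -18.665136337280273), (0.0, 0.0), 0.0)
```

```bash
python3 - <<'E'
from h import *
np.set_printoptions(suppress=True,precision=4)
c=shot('wrist'); w=cloud(c)
cv2.imwrite('pics/g2.png',cv2.resize(c['image'][165:295,190:330],None,fx=4.5,fy=4.5,interpolation=cv2.INTER_NEAREST)[:,:,::-1])
for r in range(205,270,4): print(r,[tuple(w[r,u].round(3)) for u in (240,247,256,265,272)])
print(env.get_state()['tcp_pos'],env.get_state()['joint_pos'])
E
```

```text
205 [(np.float64(0.438), np.float64(-0.079), np.float64(0.005)), (np.float64(0.423), np.float64(-0.076), np.float64(0.044)), (np.float64(0.422), np.float64(-0.071), np.float64(0.045)), (np.float64(0.421), np.float64(-0.066), np.float64(0.046)), (np.float64(0.434), np.float64(-0.056), np.float64(0.005))]
209 [(np.float64(0.442), np.float64(-0.079), np.float64(0.005)), (np.float64(0.426), np.float64(-0.075), np.float64(0.045)), (np.float64(0.424), np.float64(-0.07), np.float64(0.045)), (np.float64(0.423), np.float64(-0.065), np.float64(0.046)), (np.float64(0.436), np.float64(-0.056), np.float64(0.005))]
213 [(np.float64(0.445), np.float64(-0.078), np.float64(0.005)), (np.float64(0.428), np.float64(-0.075), np.float64(0.044)), (np.float64(0.427), np.float64(-0.07), np.float64(0.045)), (np.float64(0.426), np.float64(-0.065), np.float64(0.045)), (np.float64(0.44), np.float64(-0.055), np.float64(0.004))]
217 [(np.float64(0.448), np.float64(-0.077), np.float64(0.005)), (np.float64(0.43), np.float64(-0.074), np.float64(0.045)), (np.float64(0.43), np.float64(-0.069), np.float64(0.044)), (np.f
[... 3446 characters left out ...]
loat64(0.076))]
265 [(np.float64(0.441), np.float64(-0.075), np.float64(0.079)), (np.float64(0.436), np.float64(-0.072), np.float64(0.086)), (np.float64(0.435), np.float64(-0.068), np.float64(0.086)), (np.float64(0.434), np.float64(-0.064), np.float64(0.086)), (np.float64(0.437), np.float64(-0.06), np.float64(0.081))]
269 [(np.float64(0.436), np.float64(-0.075), np.float64(0.091)), (np.float64(0.436), np.float64(-0.072), np.float64(0.089)), (np.float64(0.436), np.float64(-0.068), np.float64(0.089)), (np.float64(0.434), np.float64(-0.064), np.float64(0.089)), (np.float64(0.433), np.float64(-0.061), np.float64(0.091))]
[ 0.4469 -0.0658  0.0203] [-0.3243  0.2191 -0.5543  0.7974  0.0001 -0.5374]
```

View pics/g2.png

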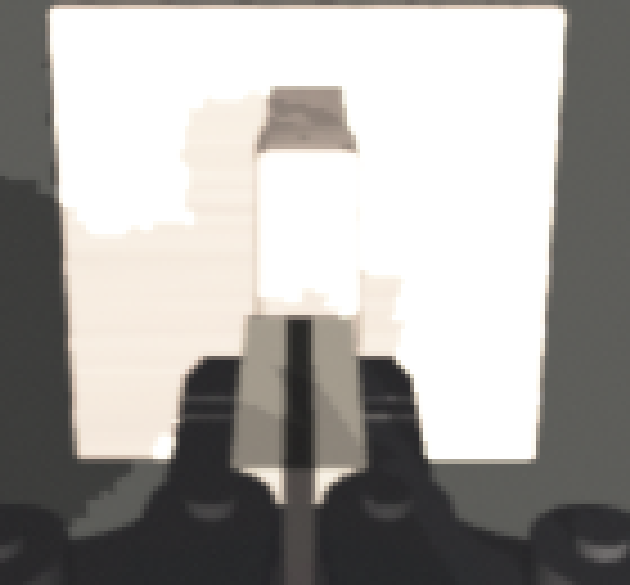

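The crop shows the finger pads (300,390) shut above the bar (308,230), with the tips at z≈0.057 although the TCP is reported at 0.020. So the real tips are about 36 mm higher than reported. I'll open, go down stepwise and check against depth and force.

>>> jog_arm([
  [0,0,0],
  [0,0,0],
  [0,0,0],
  [0,0,0],
  [0,0.08,-0.5],
  [0,0.08,-1],
  [0,0.08,-1.5],
  [0,0.08,-1.5],
], gripper=[0.5,0.5,0.5,0.5,0.5,0.5,0.5,0.5], twist=[0,0,0,0,0,0,0,0])

```text
clock: 5.45
tcp_pos: [0.4463, -0.0648, 0.0047]
orientation: [-0.001, -0.106, 0.994, 0.0]
wrist_force: [-0.6, -0.4, -0.2]
finger_gap: 0.0429
grip_force: 0.0
```

```bash
cat >> h.py <<'E'
def tips():
    # finger tip height and lateral position from the wrist camera, front face of pads
    c=shot('wrist'); w=cloud(c); s=env.get_state(); t=s['tcp_pos']
    near=(abs(w[...,0]-t[0])<.02)&(abs(w[...,1]-t[1])<.05)&(w[...,2]>t[2]-.005)&(w[...,2]<t[2]+.09)
    for lo in np.arange(t[2]-.005,t[2]+.08,.006):
        q=w[near&(w[...,2]>=lo)&(w[...,2]<lo+.006)]
        if len(q)>5: print('z %.3f n %d'%(lo,len(q)),'x',np.percentile(q[:,0],[3,97]).round(3),'y',np.percentile(q[:,1],[3,50,97]).round(3))
    return c,w,s
E
python3 - <<'E'
from h import *
c,w,s=tips(); print(s['tcp_pos'],s['wrist_force'],s['finger_gap'])
cv2.imwrite('pics/g3.png',c['image'][:,:,::-1])
E
```

```text
z 0.000 n 4066 x [0.427 0.465] y [-0.106 -0.077 -0.028]
z 0.006 n 297 x [0.428 0.463] y [-0.104 -0.077 -0.03 ]
z 0.036 n 78 x [0.433 0.458] y [-0.088 -0.084 -0.042]
z 0.042 n 1944 x [0.428 0.465] y [-0.091 -0.065 -0.043]
z 0.048 n 406 x [0.429 0.457] y [-0.1   -0.084 -0.033]
z 0.054 n 456 x [0.429 0.455] y [-0.099 -0.046 -0.033]
z 0.060 n 506 x [0.429 0.457] y [-0.1   -0.084 -0.034]
z 0.066 n 505 x [0.429 0.458] y [-0.099 -0.046 -0.034]
z 0.072 n 774 x [0.429 0.459] y [-0.094 -0.046 -0.041]
z 0.078 n 657 x [0.427 0.448] y [-0.109 -0.09  -0.025]
z 0.084 n 1257 x [0.427 0.448] y [-0.113 -0.092 -0.026]
[ 0.44657297 -0.06488929  0.00500165] [0.00331502 0.45200942 0.19228298] 0.042565880144972264
```

View pics/g3.png

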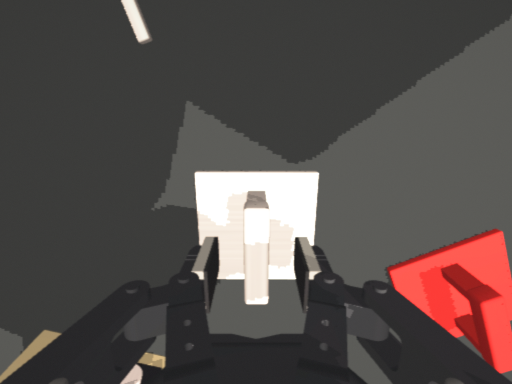

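Gripper straddles the bar, which is centred at (256,255) between the pads at (208,270) and (305,270). Tips are at z≈0.041, so 2.0 cm further down, then close.

>>> jog_arm([
  [0,0,-0.4],
  [0,0,-0.8],
  [0,0,-1.2],
  [0,0,-1.5],
  [0,0,-1.8],
  [0,0,-2],
  [0,0,-2],
  [0,0,-2],
], gripper=[0.5,0.5,0.5,0.5,0.5,0.5,0.5,0.5], twist=[0,0,0,0,0,0,0,0])

```text
clock: 6.5
tcp_pos: [0.4469, -0.065, -0.0146]
orientation: [0.0, -0.106, 0.994, 0.0]
wrist_force: [-0.5, -0.4, 0.6]
finger_gap: 0.0426
grip_force: 0.0
```

>>> jog_arm([
  [0,0,0],
  [0,0,0],
  [0,0,0],
  [0,0,0],
  [0,0,0],
  [0,0,0],
  [0,0,0],
  [0,0,0],
], gripper=[0.2,0.1,0,0,0,0,0,0], twist=[0,0,0,0,0,0,0,0], squeeze=60)

```text
clock: 7.5
tcp_pos: [0.4471, -0.065, -0.0144]
orientation: [0.0, -0.106, 0.994, -0.0]
wrist_force: [-0.7, 0.8, 5.4]
finger_gap: 0.0131
grip_force: 59.2
```

Gripped. Lifting.

>>> jog_arm([
  [0,0,0.5],
  [0,0,2],
  [0,0,5],
  [0,0,8],
  [0,0,11],
  [0,0,14],
  [0,0,16],
  [0,0,16],
], gripper=[0,0,0,0,0,0,0,0], twist=[0,0,0,0,0,0,0,0])

```text
clock: 8.5
tcp_pos: [0.4477, -0.0653, 0.1463]
orientation: [0.001, -0.106, 0.994, -0.0]
wrist_force: [1.1, 0.4, -2.3]
finger_gap: 0.0127
grip_force: 58.7
```

>>> jog_arm([
  [2,-1,0],
  [6,-3,0],
  [9,-4.5,0],
  [12,-6,0],
  [14,-7,0],
  [16,-8,0],
  [16,-8,0],
  [16,-8,0],
], gripper=[0,0,0,0,0,0,0,0], twist=[-2,-5,-8,-11,-14,-16.4,-16.4,-16.4])

```text
clock: 9.5
tcp_pos: [0.6055, -0.1444, 0.1438]
orientation: [-0.002, 0.036, 0.999, 0.001]
wrist_force: [0.3, -0.0, -2.0]
finger_gap: 0.0129
grip_force: 58.6
```

```bash
python3 - <<'E'
from h import *
s=env.get_state(); print(s['tcp_pos'],s['orientation'],s['wrist_force'],s['finger_gap'],s['grip_force'])
for n in('scene','top','wrist'):
    c=shot(n); w=cloud(c); im=c['image'].astype(int)
    if n=='wrist': cv2.imwrite('pics/w4.png',c['image'][:,:,::-1]); np.savez('w4.npz',w=w,im=im)
    p=s['tcp_pos']; near=(abs(w[...,0]-p[0])<.06)&(abs(w[...,1]-p[1])<.06)&(w[...,2]>.13)&(w[...,2]<.172)&(im.sum(-1)>250)
    q=w[near]
    if len(q)>9: print(n,len(q),np.percentile(q[:,2],[2,50,98]).round(4),cv2.minAreaRect(q[:,:2].astype(np.float32)*1000))
    b=(abs(w[...,0]-.636)<.075)&(abs(w[...,1]+.158)<.075)
    for nm,m in(('housing',b&(w[...,2]>.053)&(w[...,2]<.066)),('pile',b&(w[...,2]>.085)&(w[...,2]<.118))):
        q=w[m]
        if len(q)>9: print(n,nm,len(q),np.percentile(q[:,2],[50,98]).round(4),[np.round(x,1) for x in cv2.minAreaRect(q[:,:2].astype(np.float32)*1000)])
E
```

```text
[ 0.60546404 -0.14436661  0.1438169 ] [-1.53596379e-03  3.62410980e-02  9.99341725e-01  5.83466926e-04] [ 0.31445665 -0.02777871 -2.01378279] 0.012912619148873233 58.63966226577759
scene 694 [0.1589 0.1633 0.1663] ((606.5958251953125, -144.08404541015625), (81.41800689697266, 82.792724609375), 86.28306579589844)
scene housing 921 [0.0588 0.0654] [array([ 636.6, -157.6]), array([122.4, 121.2]), np.float64(86.0)]
scene pile 1249 [0.1035 0.1092] [array([ 634.6, -157.2]), array([82.8, 85.5]), np.float64(86.4)]
top 11 [0.1627 0.1651 0.1667] ((645.3204956054688, -114.74236297607422), (4.692351341247559, 13.100835800170898), 1.5519475936889648)
top housing 129 [0.0597 0.0639] [array([ 658.3, -104.9]), array([36.5, 99.5]), np.float64(63.4)]
top pile 34 [0.1054 0.1115] [array([ 671.1, -128.5]), array([12.7, 15.5]), np.float64(1.1)]
wrist 9063 [0.1624 0.1642 0.1656] ((601.0147705078125, -144.2679443359375), (80.21302032470703, 71.05957794189453), 85.72601318359375)
wrist housing 2338 [0.059  0.0605] [array([ 634.5, -157.9]), array([120.1, 119.4]), np.float64(85.7)]
```

View pics/w4.png

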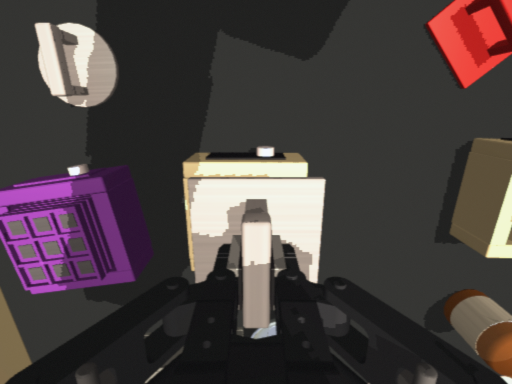

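The cover (256,225) is held flat over the lift (250,165). Remaining shift is about (+3.0, -1.4) cm; underside is at about 0.158.

>>> jog_arm([
  [1,-0.5,0],
  [2,-1,0],
  [3,-1.4,0],
  [3,-1.4,-1],
  [3,-1.4,-2],
  [3,-1.4,-3],
  [3,-1.4,-3],
  [3,-1.4,-3],
], gripper=[0,0,0,0,0,0,0,0], twist=[0,0,0,0,0,0,0,0])

```text
clock: 10.65
tcp_pos: [0.6368, -0.1589, 0.1154]
orientation: [0.0, 0.037, 0.999, 0.0]
wrist_force: [1.0, 0.7, -0.7]
finger_gap: 0.013
grip_force: 58.7
```

```bash
cat > m.py <<'E'
from h import *
s=env.get_state(); print(s['tcp_pos'],s['orientation'],s['wrist_force'],s['finger_gap'],s['grip_force'])
p=s['tcp_pos']; pz=p[2]+.0195
for n in('scene','wrist','scene','wrist'):
    c=shot(n); w=cloud(c); im=c['image'].astype(int)
    near=(abs(w[...,0]-p[0])<.06)&(abs(w[...,1]-p[1])<.06)&(abs(w[...,2]-pz)<.004)&(im.sum(-1)>200)
    q=w[near]
    if len(q)>9:
        A=np.c_[q[:,:2]-p[:2],np.ones(len(q))]; k=np.linalg.lstsq(A,q[:,2],rcond=None)[0]
        print(n,len(q),'z',k[2].round(4),'tilt deg',np.degrees(k[:2]).round(2),[np.round(x,1) for x in cv2.minAreaRect(q[:,:2].astype(np.float32)*1000)])
    b=(abs(w[...,0]-.636)<.075)&(abs(w[...,1]+.158)<.075)
    for nm,m in(('housing',b&(w[...,2]>.053)&(w[...,2]<.066)),('pile',b&(w[...,2]>.085)&(w[...,2]<min(.115,pz-.009)))):
        q=w[m]
        if len(q)>9: print(n,nm,len(q),np.percentile(q[:,2],[50,98]).round(4),'x',np.percentile(q[:,0],[.5,99.5]).round(4),'y',np.percentile(q[:,1],[.5,99.5]).round(4),[np.round(x,1) for x in cv2.minAreaRect(q[:,:2].astype(np.float32)*1000)])
E
python3 m.py
```

```text
[ 0.63680367 -0.15891494  0.11544221] [3.12436888e-05 3.65214578e-02 9.99332867e-01 4.65869036e-05] [ 0.978285    0.66382906 -0.69670832] 0.01303751808031628 58.6869478225708
scene 688 z 0.1349 tilt deg [-0.39 -0.16] [array([ 637.4, -158.3]), array([82.9, 81.7]), np.float64(86.9)]
scene housing 901 [0.0588 0.0653] x [0.5798 0.699 ] y [-0.2195 -0.0944] [array([ 635.8, -157.2]), array([122.1, 123.7]), np.float64(85.0)]
scene pile 748 [0.1025 0.1092] x [0.5987 0.6784] y [-0.1993 -0.1148] [array([ 635.6, -156.8]), array([81.7, 84.2]), np.float64(85.5)]
wrist 8993 z 0.1353 tilt deg [ 0.23 -0.05] [array([ 632.2, -159. ]), array([80.3, 70.7]), np.float64(85.9)]
wrist housing 4174 [0.0591 0.0616] x [0.5721 0.6838] y [-0.2144 -0.095 ] [array([ 634.9, -157.7]), array([120.4, 119.6]), np.float64(85.7)]
wrist pile 1982 [0.103  0.1089] x [0.5924 0.606 ] y [-0.194  -0.1152] [array([ 599.5, -154.7]), array([80. ,  9.2]), np.float64(85.7)]
scene 683 z 0.1353 tilt deg [-0.35 -0.1 ] [array([ 637.8, -159. ]), array([81.7, 82.4]), np.float64(85.9)]
scene housing 921 [0.0587 0.0651] x [0.5803 0.6994] y [-0.2195 -0.0943] [array([ 636.5, -157.7]), array([122.5, 123.1]), np.float64(86.3)]
scene pile 744 [0.1026 0.1089] x [0.5989 0.679 ] y [-0.1987 -0.1148] [array([ 635.6, -156.5]), array([81.7, 84.1]), np.float64(85.6)]
wrist 9007 z 0.1354 tilt deg [ 0.29 -0.06] [array([ 632.2, -159. ]), array([80.5, 70.4]), np.float64(85.8)]
wrist housing 4142 [0.059  0.0622] x [0.5723 0.6833] y [-0.2145 -0.095 ] [array([ 634.8, -157.6]), array([120.3, 118.9]), np.float64(85.7)]
wrist pile 2033 [0.103  0.1089] x [0.5924 0.6062] y [-0.1941 -0.1154] [array([ 599.7, -155. ]), array([80. ,  9.5]), np.float64(85.7)]
```

>>> jog_arm([
  [-0.08,0.05,-0.3],
  [-0.16,0.11,-0.6],
  [-0.16,0.11,-0.9],
  [-0.16,0.11,-1.2],
  [-0.16,0.11,-1.4],
  [-0.16,0.11,-1.5],
  [-0.16,0.11,-1.5],
  [-0.16,0.11,-1.5],
], gripper=[0,0,0,0,0,0,0,0], twist=[0,0,0,0,0,0,0,0])

```text
clock: 11.85
tcp_pos: [0.6354, -0.1579, 0.1005]
orientation: [0.0, 0.037, 0.999, 0.0]
wrist_force: [0.4, -0.4, -2.3]
finger_gap: 0.0128
grip_force: 58.7
```

```bash
python3 m.py
```

```text
[ 0.63536065 -0.15792382  0.1004504 ] [1.15068868e-04 3.65424606e-02 9.99332095e-01 1.28652605e-05] [ 0.36460549 -0.40059598 -2.26303751] 0.01278836729984095 58.687071204185486
scene 676 z 0.1199 tilt deg [-0.31 -0.41] [array([ 635.8, -157.6]), array([82.5, 83.1]), np.float64(85.5)]
scene housing 917 [0.0588 0.0651] x [0.5809 0.6994] y [-0.2202 -0.094 ] [array([ 636.3, -157.9]), array([123.9, 125.4]), np.float64(85.1)]
scene pile 517 [0.1   0.109] x [0.5997 0.6794] y [-0.199  -0.1141] [array([ 636.4, -156.9]), array([82.6, 83.2]), np.float64(86.1)]
wrist 8969 z 0.1199 tilt deg [ 0.12 -0.03] [array([ 630.3, -157.8]), array([80.4, 70.3]), np.float64(85.6)]
wrist housing 5361 [0.059  0.0628] x [0.5722 0.6927] y [-0.2199 -0.0953] [array([ 634.6, -157.7]), array([120.4, 119.2]), np.float64(85.7)]
wrist pile 1338 [0.1021 0.1089] x [0.5924 0.5996] y [-0.1941 -0.1153] [array([ 596.3, -154.8]), array([80. ,  2.6]), np.float64(85.6)]
scene 673 z 0.1199 tilt deg [-0.19 -0.31] [array([ 635.8, -158.1]), array([82.1, 82.7]), np.float64(85.8)]
scene housing 922 [0.0588 0.0651] x [0.5805 0.6995] y [-0.2198 -0.0946] [array([ 636.8, -157.5]), array([122.5, 122.1]), np.float64(86.8)]
scene pile 515 [0.0999 0.1091] x [0.5998 0.6793] y [-0.1996 -0.1143] [array([ 636.1, -156.5]), array([81.3, 82.5]), np.float64(85.5)]
wrist 8977 z 0.1199 tilt deg [ 0.15 -0.01] [array([ 630.4, -157.9]), array([80.3, 70.6]), np.float64(85.8)]
wrist housing 5334 [0.059  0.0626] x [0.5722 0.6925] y [-0.2199 -0.0953] [array([ 634.4, -157.6]), array([120.5, 119. ]), np.float64(85.9)]
wrist pile 1335 [0.102  0.1088] x [0.5923 0.5997] y [-0.1943 -0.1152] [array([ 596.2, -154.7]), array([80.2,  2.6]), np.float64(85.5)]
```

Centred and square within a millimetre, gap about 5 mm. Descending slowly on force.

>>> jog_arm([
  [0,0.03,-0.05],
  [0,0.03,-0.1],
  [0,0.03,-0.15],
  [0,0.03,-0.2],
  [0,0.03,-0.25],
  [0,0.03,-0.3],
  [0,0.03,-0.3],
  [0,0.03,-0.3],
], gripper=[0,0,0,0,0,0,0,0], twist=[0,0,0,0,0,0,0,0])

```text
clock: 13.05
tcp_pos: [0.6353, -0.1576, 0.0973]
orientation: [0.0, 0.037, 0.999, 0.0]
wrist_force: [-0.4, 0.4, -1.8]
finger_gap: 0.0129
grip_force: 58.7
```

>>> jog_arm([
  [0,0,-0.02],
  [0,0,-0.04],
  [0,0,-0.06],
  [0,0,-0.08],
  [0,0,-0.08],
  [0,0,-0.08],
  [0,0,-0.08],
  [0,0,-0.08],
], gripper=[0,0,0,0,0,0,0,0], twist=[0,0,0,0,0,0,0,0])

```text
clock: 14.05
tcp_pos: [0.6353, -0.1576, 0.0965]
orientation: [0.0, 0.037, 0.999, 0.0]
wrist_force: [0.2, 0.1, -1.3]
finger_gap: 0.0132
grip_force: 58.7
```

>>> jog_arm([
  [0,0,-0.01],
  [0,0,-0.02],
  [0,0,-0.03],
  [0,0,-0.04],
  [0,0,-0.05],
  [0,0,-0.05],
  [0,0,-0.05],
  [0,0,-0.05],
], gripper=[0,0,0,0,0,0,0,0], twist=[0,0,0,0,0,0,0,0])

```text
clock: 15.05
tcp_pos: [0.6353, -0.1576, 0.0961]
orientation: [0.0, 0.037, 0.999, 0.0]
wrist_force: [0.5, 0.1, -1.3]
finger_gap: 0.013
grip_force: 58.7
```

```bash
python3 -c "
from h import *
F=[]
for i in range(4):
    env.read_camera('wrist'); F.append(env.get_state()['wrist_force'][2])
print(F)"
```

```text
[np.float64(-2.1813179159172225), np.float64(-3.228543791821263), np.float64(-2.533381554309094), np.float64(-2.1497831686595954)]
```

>>> jog_arm([
  [0,0,-0.01],
  [0,0,-0.02],
  [0,0,-0.03],
  [0,0,-0.04],
  [0,0,-0.05],
  [0,0,-0.06],
  [0,0,-0.06],
  [0,0,-0.06],
], gripper=[0,0,0,0,0,0,0,0], twist=[0,0,0,0,0,0,0,0])

```text
clock: 16.25
tcp_pos: [0.6353, -0.1576, 0.0954]
orientation: [-0.0, 0.037, 0.999, 0.0]
wrist_force: [0.3, 0.8, -2.0]
finger_gap: 0.013
grip_force: 58.7
```

>>> jog_arm([
  [0,0,-0.01],
  [0,0,-0.02],
  [0,0,-0.03],
  [0,0,-0.04],
  [0,0,-0.05],
  [0,0,-0.06],
  [0,0,-0.06],
  [0,0,-0.06],
], gripper=[0,0,0,0,0,0,0,0], twist=[0,0,0,0,0,0,0,0])

```text
clock: 17.25
tcp_pos: [0.6353, -0.1576, 0.0948]
orientation: [0.0, 0.037, 0.999, 0.0]
wrist_force: [-0.4, -0.6, -2.5]
finger_gap: 0.0132
grip_force: 58.7
```

>>> jog_arm([
  [0,0,-0.01],
  [0,0,-0.02],
  [0,0,-0.03],
  [0,0,-0.04],
  [0,0,-0.05],
  [0,0,-0.06],
  [0,0,-0.06],
  [0,0,-0.06],
], gripper=[0,0,0,0,0,0,0,0], twist=[0,0,0,0,0,0,0,0])

```text
clock: 18.25
tcp_pos: [0.6353, -0.1576, 0.0945]
orientation: [0.0, 0.037, 0.999, 0.0]
wrist_force: [-0.4, 0.3, 0.8]
finger_gap: 0.013
grip_force: 59.0
```

Force rose from -2.5 to +0.8 N and the tool lagged: contact. A tiny bit more to confirm.

>>> jog_arm([
  [0,0,-0.01],
  [0,0,-0.02],
  [0,0,-0.02],
  [0,0,-0.02],
  [0,0,-0.02],
  [0,0,-0.02],
  [0,0,-0.02],
  [0,0,-0.02],
], gripper=[0,0,0,0,0,0,0,0], twist=[0,0,0,0,0,0,0,0])

```text
clock: 19.25
tcp_pos: [0.6353, -0.1576, 0.0944]
orientation: [0.0, 0.037, 0.999, -0.0]
wrist_force: [-3.2, 1.1, 4.7]
finger_gap: 0.0134
grip_force: 59.6
```

Contact confirmed (about 7 N on the pile, under 18 N). Releasing, then rising clear.

>>> jog_arm([
  [0,0,0.02],
  [0,0,0.02],
  [0,0,0.02],
  [0,0,0.02],
  [0,0,0.02],
  [0,0,0.02],
  [0,0,0.02],
  [0,0,0.02],
], gripper=[0,0,0.1,0.2,0.3,0.4,0.5,0.5], twist=[0,0,0,0,0,0,0,0])

```text
clock: 20.25
tcp_pos: [0.6353, -0.1576, 0.0942]
orientation: [-0.0, 0.037, 0.999, 0.0]
wrist_force: [0.3, -0.3, 0.2]
finger_gap: 0.0422
grip_force: 0.0
```

>>> jog_arm([
  [0,0,0],
  [0,0,0.5],
  [0,0,1.5],
  [0,0,3],
  [0,0,5],
  [0,0,7],
  [0,0,9],
  [0,0,10],
], gripper=[0.5,0.5,0.5,0.5,0.5,0.5,0.5,0.5], twist=[0,0,0,0,0,0,0,0])

```text
clock: 21.25
tcp_pos: [0.6361, -0.1579, 0.1968]
orientation: [0.002, 0.037, 0.999, -0.0]
wrist_force: [0.1, 0.4, -0.6]
finger_gap: 0.0425
grip_force: 0.0
```

```bash
sed 's/^p=.*/p=np.array([.6355,-.158,0]); pz=.1145/' m.py > m2.py; python3 m2.py; python3 -c "
from h import *
c=shot('scene')['image'];k=cv2.resize(c[120:260,60:260],(800,560));cv2.imwrite('pics/f.png',k[:,:,::-1])"
```

```text
[ 0.63609455 -0.15789032  0.19680135] [ 1.54691627e-03  3.65335643e-02  9.99331112e-01 -4.84405232e-04] [ 0.11189176  0.35542717 -0.60696203] 0.042532113122773975 0.0
scene 709 z 0.114 tilt deg [-0.34 -0.19] [array([ 636.4, -157.8]), array([82.3, 82.6]), np.float64(85.4)]
scene housing 921 [0.0587 0.0647] x [0.5802 0.6994] y [-0.2198 -0.0939] [array([ 635.4, -157. ]), array([123.1, 123.9]), np.float64(85.3)]
scene pile 355 [0.0948 0.1049] x [0.5994 0.6786] y [-0.1997 -0.1146] [array([ 656.1, -139.9]), array([ 60.3, 112. ]), np.float64(39.0)]
wrist 5379 z 0.1139 tilt deg [-0.06  0.04] [array([ 635.6, -158. ]), array([80.2, 80.5]), np.float64(85.5)]
wrist housing 3475 [0.0591 0.0607] x [0.5727 0.6956] y [-0.2197 -0.0957] [array([ 634.9, -157.8]), array([120.5, 118.7]), np.float64(85.7)]
wrist pile 234 [0.0967 0.1053] x [0.5924 0.5987] y [-0.1933 -0.1156] [array([ 595.4, -154.7]), array([79.3,  0.8]), np.float64(85.5)]
scene 715 z 0.1139 tilt deg [-0.15  0.03] [array([ 635.6, -157.5]), array([82.7, 82.7]), np.float64(84.9)]
scene housing 916 [0.0589 0.0651] x [0.5801 0.6992] y [-0.2201 -0.0939] [array([ 636.6, -157.9]), array([122.6, 122.5]), np.float64(86.0)]
scene pile 356 [0.0954 0.1052] x [0.6003 0.6785] y [-0.1992 -0.1146] [array([ 655.7, -138.8]), array([ 59.7, 112.4]), np.float64(40.9)]
wrist 5474 z 0.1139 tilt deg [ 0.03 -0.01] [array([ 635.6, -158.2]), array([80. , 80.8]), np.float64(85.6)]
wrist housing 3542 [0.0591 0.061 ] x [0.5725 0.6957] y [-0.22   -0.0957] [array([ 635. , -157.9]), array([120.4, 119.2]), np.float64(85.7)]
wrist pile 236 [0.0956 0.1032] x [0.5924 0.5984] y [-0.1939 -0.1161] [array([ 595.4, -154.7]), array([79.2,  0.7]), np.float64(85.8)]
```

View pics/f.png

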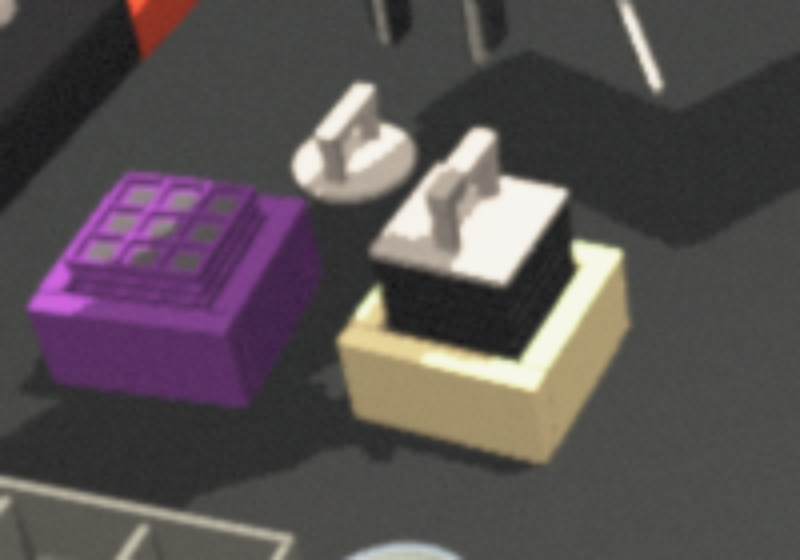

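The cover sits flat, centred and square on the tray pile at crop (470,230), with the round cover untouched at (355,160) and the gripper clear above.

```bash
python3 -c "
from workcell import env; print(env.hand_in())"
```

```text
the job is handed in; nothing more can be done
None
```

The full-size square cover now lies flat on the square tray pile, centred to within about 1 mm and square to it; I let go only after feeling contact (about 7 N, under the 18 N limit), and the job is handed in.

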